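# Tap the camp lantern's tapered foot into the table socket

### The job

Take the camp lantern out of its black storage stand and set its tapered foot upright into the socket with the four sprung steel jaws (not the plain wide pole socket). Push or tap it down by feel until its collar sits fully home on the rubber washer at the socket's mouth, so that the jaws' friction alone holds it there, but never bear on that washer with more than 22 N; then let go. Leave the camping things around it where they are.

Things in the scene. Friction and masses are not known exactly. Their poses are not given: they have to be found in the camera images.
- lantern_mid (a point): Middle of the white globe of the round camp lantern, z axis up along its axis. Lantern 114 mm tall, 0.24 to 0.42 kg. Globe 40 mm across, 45 mm tall, a firm place to grasp; over it a flat metal cap 28 mm across, 8 mm thick, that may be pressed on. This point is 30 mm below the cap's flat top, 39 mm above the collar's underside, 84 mm above the foot's tip.
- lantern_tip (a point): Centre of the blunt tip of the lantern's foot, z axis up the lantern's axis; at first hidden inside the stand. Tapered steel foot 45 mm long: 11 mm across at the tip, 14 mm at 3 mm up, then a steady taper to 20.3 mm under the collar. Collar 42 mm across, 6 mm thick, its underside 45 mm above this point; above it a neck 24 mm across, 10 mm tall, then the globe.
- socket_mouth (a point): Point on the axis of the sprung socket, close below the top of its jaws, 54 mm above the table, fixed, z up. In the bore stand four steel jaws at right angles, each on a radial spring, tops sloped as a lead-in. Once the tip is 5 mm below this point the foot wedges the jaws apart: resistance grows steadily to 3 to 17 N at home, and the jaws grip it where it is left.
- seat: Seat of the sprung socket; origin on its axis at table height. It carries a ring 54 mm across screwed onto the 44 mm housing as its mouth, topped by a firm black rubber washer, 52 mm across, 32 mm bore, on which the collar sits. How far the ring is screwed out differs each time and is not measured: the washer's top is 60 to 84 mm above the table. The washer gives 1 mm at 25 N.
- stand: Black storage stand, fixed: a cup 50 mm across, 58 mm tall, with a loose 32 mm bore, on an 85 mm square foot 10 mm thick; origin at the centre of its underside, on the table. The lantern starts in it, collar resting on its rim, and lifts straight out.
- pole_socket: Plain pole socket, not to be used, fixed: round aluminium housing 58 mm across, 50 mm tall, with an empty straight 46 mm bore, no jaws or washer, on an 80 mm square foot; origin at the centre of its underside. It and the sprung socket trade places from start to start.
- mug: titanium mug, grey metal, 80 mm across, 85 mm tall, loose, standing on the table; origin at the centre of its underside. Leave alone.
- pot: steel cook pot, 144 mm across, 85 mm tall, loose, standing on the table; origin at the centre of its underside. Leave alone.
- bowl: grey silicone bowl, 130 mm across, 45 mm tall, loose, standing on the table; origin at the centre of its underside. Leave alone.
- spork: orange plastic spork lying flat, 145 mm long, 5 mm thick, loose; origin under its middle. Leave alone.
- canister: squat gas canister, 90 mm across, 88 mm tall, loose, standing on the table; origin at the centre of its underside. Leave alone.
- shaker: small clear seasoning shaker, 36 mm across, 62 mm tall, loose, standing on the table; origin at the centre of its underside. Leave alone.

How it is judged:
By the outcome, as a careful person would: the job done as asked, in the order asked, and still so for the second after the job is handed in, with the robot touching nothing.
It also fails if it takes over 54 s, if anything falls off the work surface, if the arm or the gripper's body presses on something with over 40 N, if the wrist force passes 120 N, or if a joint passes its speed limit or range.

### The arm

A 6-joint arm with a two-finger parallel gripper is mounted at the origin on the work surface. World frame = base frame: x ahead of the robot, y to its left, z up, the work surface at z = 0. Lengths are in m, angles in rad, forces in N, time in s.
With the tool pointing down it reaches from about 0.325 to 0.775 m from the base axis. Payload 5.5 kg.
Tool frame: the origin (TCP) lies on the centre line of the jaws, within the pads' length; the fingertips stand robot.finger_overhang ahead of it and the grasp point (between the pads) is the TCP (robot.finger_overhang is the distance from the TCP to the fingertips, in m); z points along the fingers, y is the direction in which the jaws open and shut (so a half turn about z gives the same grasp; the last joint's range is limited). The gripper opens to 85 mm and grips with 20 to 120 N. Pads are 22 mm wide; open, the fingers measure 114 mm over their backs; the gripper's body (76 mm by 85 mm) begins 54 mm behind the grasp point. The pads swing forward as they close: fully open they stand 13 mm farther back than shut.
Start: joints at [1.222, 0.091, 1.231, -0, 1.82, -0.057], TCP at [0.173, 0.575, 0.25] pointing down, gripper open.
Joint ranges: [-2.87, 2.87], [-0.86, 2.18], [0.17, 2.46], [-1.51, 4.65], [0.06, 2.69], [-2.65, 2.65]. Speed limits (rad/s): [2.57, 2.57, 3.01, 3.14, 3.14, 3.14].

### API

Orientations are given as a rotation vector (axis times angle).
In Python, from rig import robot, cams gives the robot as it stands. The module is installed in compiled form; this text tells all that it offers.
- The arm moves only by the shell command python3 -m jog 'ROWS'. ROWS is JSON, a list of rows, each a list of 7 numbers: the closure, from 0 (fully open) to 1 (shut), then the shift along the tool's x, y, z in mm, then the turn, a rotation vector about the tool's x, y, z in rad. In form: [[hand, dx, dy, dz, rx, ry, rz], ...]. A call has 1 to 12 rows; each row shifts and turns the commanded pose from where the row before left it, along the tool's axes as they then stand; what a row does not reach is not made up. A row lasts 1/12 s, in which the tool goes at most 41.7 mm and 7.16 degrees, less where a joint would pass 70% of its speed; a pose out of reach is approached as far as the arm can. A call is refused whole if a number of a shift passes 41.7 or a number of a turn 0.125, either way. A call with a gripper value outside its range is refused whole. The fingers move at their own pace and stop on an object; the grip force is fixed at half the most. Time passes only in rows, so rows that do not move let the fingers close. It gives the time, the measured TCP pose, the force and the opening at its end, in the units of the state.
- robot.read_state(): the state, without advancing time (a new reading comes with each control period).
- cams.camera(name): name is "side" or "top"; returns (picture, depth): 400x640x3 uint8, red, green, blue; 400x640 float32, m along the optical axis (not along the pixel's ray), 0 where there is no reading.
- cams.camera_params(name): a dict with "fov_y" (degrees; the focal length in pixels is half the picture's height over the tangent of half this angle, whatever the lens; pixels are square), "cx", "cy" (the principal point, pixels), "pose" (4x4, takes a point from camera to world coordinates). Camera axes: x right, y up, looking along -z (the intrinsics and any distortion apply to the point x, -y, -z); pixel columns grow to the right and rows downward; lengths in m; the calibration is good to about 2 mm. A picture is of the moment at which its call begins. camera_params takes no time and is no camera call.
- robot.sign_off(): hands the job in, once; it reports no verdict.
The state is a dict: "t": time; "qpos": joint angles; "dq": joint speeds; "joint_torque": joint torques, N m; "tcp_pos": TCP position; "ee_rot": TCP orientation; "force": force on the tool from outside, world axes, zero at the start; "moment": the same for the moment, N m; "opening": finger opening in m.
Only numpy, scipy, OpenCV 4.12 (cv2) and the standard library are available. Lean on these libraries where they do the work, as an engineer would, in place of code of your own. Each camera call takes 0.05 s, during which the arm holds its last target.

## Working session

There is one attempt and no reset: what is moved stays moved. The work goes in short steps, Python scripts to look and compute and a shell command to move; the robot and the scene stay as the last step left them, time stands still between calls to the robot, and variables do not carry over. Pictures are saved under pics/ and viewed, and the job is handed in when it is done.

```bash
mkdir -p pics; cat > h.py <<'E'
import numpy as np, cv2
from rig import robot, cams
def shot(n,tag):
    im,d=cams.camera(n); cv2.imwrite(f'pics/{tag}.png',im[:,:,::-1]); np.savez(f'{tag}.npz',im=im,d=d); return im,d
def P(n):
    p=cams.camera_params(n); f=200/np.tan(np.radians(p['fov_y'])/2); return p,f,np.array(p['pose'])
def cloud(n,d):
    p,f,T=P(n); v,u=np.mgrid[:400,:640]
    c=np.stack([(u-p['cx'])/f*d,-(v-p['cy'])/f*d,-d],-1)
    return c@T[:3,:3].T+T[:3,3]
def ray(n,u,v,z):
    p,f,T=P(n); r=T[:3,:3]@np.array([(u-p['cx'])/f,-(v-p['cy'])/f,-1]); o=T[:3,3]
    return o+r*(z-o[2])/r[2]
E
python3 - <<'E'
from h import *
for n in('side','top'):
    print({k:(np.round(v,4).tolist() if k=='pose' else v) for k,v in cams.camera_params(n).items()})
    shot(n,n+'1')
print(robot.read_state(), robot.finger_overhang)
E
```

```text
{'fov_y': 45.40301411272002, 'cx': 320.11235043676345, 'cy': 196.93503826625056, 'pose': [[0.9612, 0.1732, -0.2148, 0.2817], [-0.2758, 0.6168, -0.7372, -0.9635], [0.0048, 0.7678, 0.6406, 0.9477], [0.0, 0.0, 0.0, 1.0]]}
{'fov_y': 55.68798495183319, 'cx': 326.11227805246074, 'cy': 197.8443987929849, 'pose': [[-0.015, 0.9968, -0.0784, 0.4991], [-0.9997, -0.0164, -0.0174, -0.008], [-0.0187, 0.0781, 0.9968, 1.123], [0.0, 0.0, 0.0, 1.0]]}
{'t': 0.1, 'qpos': array([ 1.22227948e+00,  9.18109124e-02,  1.23180995e+00,  1.00801460e-06,
        1.81978703e+00, -5.67336347e-02]), 'dq': array([-0.00163247, -0.0033587 , -0.00454909,  0.00121601,  0.00190809,
        0.00037513]), 'joint_torque': array([ 1.63263736e-03, -4.60212600e+01, -4.19219792e+01, -1.42368890e-04,
        1.06441788e-02, -2.09474609e-05]), 'tcp_pos': array([0.17254011, 0.57442152, 0.24922241]), 'ee_rot': array([-4.56654030e-01, -3.10785498e+00,  2.79240671e-03]), 'force': array([ 1.0081154 ,  0.65744217, -1.03091566]), 'moment': array([-0.00754446,  0.01265021, -0.01939794]), 'opening': 0.08535604114488048} 0.019
```

View pics/side1.png

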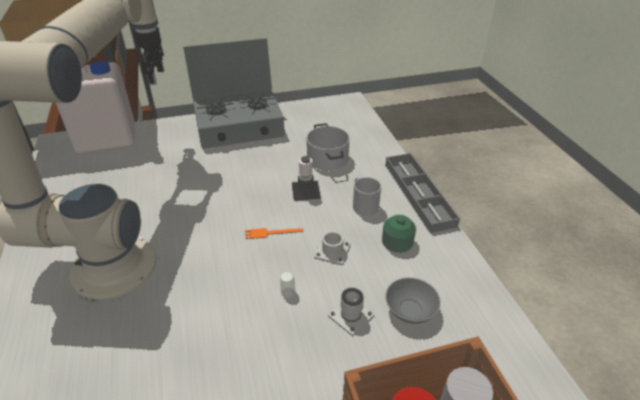

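View pics/top1.png

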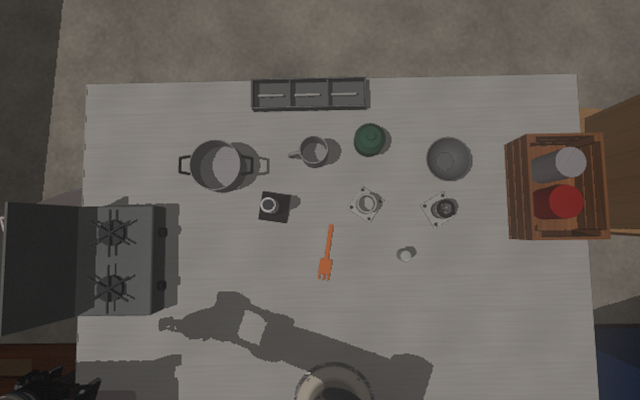

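The side view shows the lantern in its stand at (305,175), the plain socket at (333,245) and the black-washer socket at (352,300). In the top view they are at (268,205), (367,203) and (443,208). Next I'll zoom in.

```bash
python3 - <<'E'
from h import *
def crop(f,u0,u1,v0,v1,s): 
    return cv2.resize(np.load(f)['im'][v0:v1,u0:u1,::-1],None,fx=s,fy=s,interpolation=cv2.INTER_CUBIC)
a=np.hstack([crop('top1.npz',240,300,175,235,6),crop('top1.npz',415,475,178,238,6)])
b=np.hstack([crop('side1.npz',275,335,145,205,6),crop('side1.npz',322,382,275,335,6)])
cv2.imwrite('pics/crop1.png',cv2.resize(np.vstack([a,b]),(600,600)))
for n in('top','side'):
    z=np.load(n+'1.npz');d=z['d'];w=cloud(n,d);print(n,(d==0).mean())
    for nm,c in (('lan',[(0.51,.11)]),):pass
    # table check
    m=(d>0)&(abs(w[...,2])<.02)&(w[...,0]>.3)&(w[...,0]<.7)&(abs(w[...,1])<.3); print('table z',np.median(w[...,2][m]))
    if n=='top':
        boxes={'lan':(250,295,185,230),'sock':(425,465,188,228),'pole':(347,387,183,223)}
    else: boxes={'lan':(290,322,150,202),'sock':(335,370,283,325),'pole':(318,350,228,262)}
    for k,(u0,u1,v0,v1) in boxes.items():
        p=w[v0:v1,u0:u1].reshape(-1,3);dd=d[v0:v1,u0:u1].ravel();p=p[dd>0]
        for lo,hi in((.03,.05),(.05,.07),(.07,.09),(.09,.11),(.11,.135)):
            q=p[(p[:,2]>lo)&(p[:,2]<hi)]
            if len(q)>3: print(k,lo,len(q),q.min(0).round(4),q.max(0).round(4),np.median(q,0).round(4))
E
```

```text
top 0.00387890625
table z 0.0007858912543530217
lan 0.03 16 [0.5401 0.14   0.0338] [0.5832 0.1576 0.0488] [0.556  0.1427 0.0416]
lan 0.05 71 [0.5396 0.1408 0.0514] [0.5879 0.1811 0.0672] [0.5564 0.1496 0.0584]
lan 0.07 13 [0.5442 0.1449 0.0764] [0.574  0.1688 0.0896] [0.5523 0.1486 0.0852]
lan 0.09 15 [0.5462 0.1447 0.0911] [0.5784 0.1568 0.1098] [0.5593 0.148  0.1035]
lan 0.11 182 [0.5453 0.1451 0.1115] [0.5833 0.1833 0.1317] [0.5637 0.1632 0.1224]
sock 0.03 40 [ 0.5272 -0.3356  0.0301] [ 0.5645 -0.2916  0.0491] [ 0.5483 -0.3233  0.0431]
sock 0.05 93 [ 0.5236 -0.3354  0.0502] [ 0.5734 -0.2905  0.0699] [ 0.5488 -0.3121  0.0588]
sock 0.07 183 [ 0.5232 -0.3432  0.0701] [ 0.5731 -0.2927  0.0806] [ 0.5478 -0.3172  0.0752]
pole 0.03 75 [ 0.5416 -0.1309  0.0311] [ 0.5929 -0.0767  0.0499] [ 0.5695 -0.1069  0.048 ]
pole 0.05 63 [ 0.5413 -0.1306  0.05  ] [ 0.5954 -0.0765  0.056 ] [ 0.5701 -0.1043  0.0514]
side 0.0038671875
table z 0.0016313712608938546
lan 0.03 154 [0.539  0.1348 0.0301] [0.6415 0.326  0.05  ] [0.5823 0.1627 0.0403]
lan 0.05 177 [0.5394 0.1362 0.0507] [0.642  0.3098 0.0697] [0.5703 0.1583 0.06  ]
lan 0.07 68 [0.5444 0.141  0.0703] [0.6408 0.2753 0.0899] [0.565  0.153  0.0812]
lan 0.09 78 [0.5441 0.1408 0.0905] [0.583  0.1688 0.1096] [0.5608 0.1499 0.1003]
lan 0.11 127 [0.543  0.1425 0.1105] [0.5846 0.18   0.132 ] [0.561  0.1584 0.1213]
sock 0.03 82 [ 0.5213 -0.3464  0.0301] [ 0.5715 -0.2997  0.0498] [ 0.5444 -0.3373  0.0449]
sock 0.05 222 [ 0.5209 -0.3463  0.05  ] [ 0.5697 -0.2998  0.07  ] [ 0.5455 -0.3303  0.0602]
sock 0.07 248 [ 0.5218 -0.3439  0.07  ] [ 0.5737 -0.2922  0.0821] [ 0.5473 -0.3206  0.0756]
pole 0.03 218 [ 0.5393 -0.1354  0.03  ] [ 0.595  -0.0739  0.0499] [ 0.5687 -0.1135  0.0415]
pole 0.05 80 [ 0.5394 -0.1338  0.0502] [ 0.5955 -0.0758  0.0558] [ 0.5642 -0.1088  0.0515]
```

View pics/crop1.png

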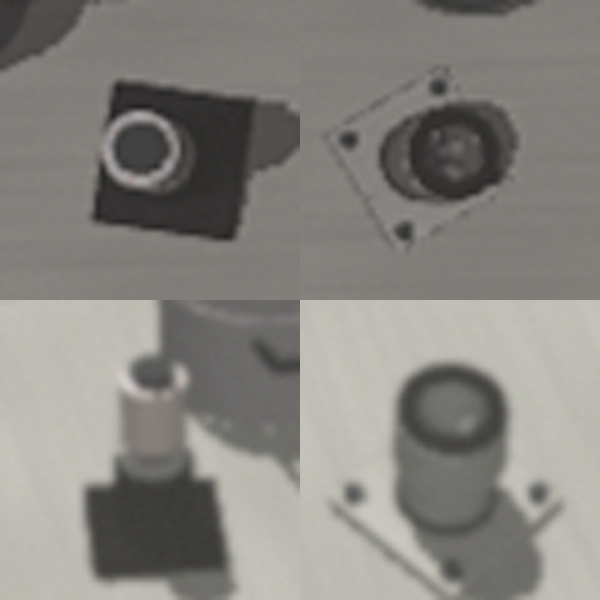

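```bash
python3 - <<'E'
from h import *
for n in('top','side'):
    z=np.load(n+'1.npz');d=z['d'];w=cloud(n,d)
    for k,c,r,lo,hi in(('cap',(.564,.163),.03,.119,.14),('globe',(.564,.163),.03,.105,.14),('washer',(.548,-.318),.035,.072,.09)):
        m=(np.hypot(w[...,0]-c[0],w[...,1]-c[1])<r)&(w[...,2]>lo)&(w[...,2]<hi)&(d>0)
        q=w[m]; (x,y),R=cv2.minEnclosingCircle(q[:,:2].astype(np.float32))
        hz=np.histogram(q[:,2],bins=np.arange(lo,hi,.002))
        print(n,k,len(q),round(x,4),round(y,4),round(R,4),q[:,:2].mean(0).round(4),np.percentile(q[:,2],[5,50,95]).round(4),hz[0])
    for k,c,r,lo,hi in(('cap',(.564,.163),.010,.119,.14),):
        q=w[(np.hypot(w[...,0]-c[0],w[...,1]-c[1])<r)&(w[...,2]>lo)&(d>0)];print(n,'capz',np.median(q[:,2]))
    q=w;rr=np.hypot(w[...,0]-.548,w[...,1]+.318);m=(rr>.0175)&(rr<.0245)&(w[...,2]>.05);print(n,'washer z',m.sum(),np.median(w[m][:,2]),w[m][:,2].std())
    m=(rr<.012);print('inside z',np.percentile(w[m][:,2],[5,50,95]))
E
```

```text
top cap 142 0.5637 0.1648 0.0199 [0.5632 0.1638] [0.1192 0.1252 0.1295] [35 20 13 21 36 16  1  0  0  0]
top globe 189 0.5641 0.1647 0.0201 [0.5636 0.163 ] [0.1147 0.1219 0.1294] [ 6  0  1  2  1  9 28 35 20 13 21 36 16  1  0  0  0]
top washer 172 0.5482 -0.3179 0.0261 [ 0.5479 -0.3177] [0.0727 0.0754 0.0784] [40 69 46 15  2  0  0  0]
top capz 0.12819471725752946
top washer z 129 0.07507193091236952 0.0025754380800830307
inside z [0.01548155 0.04431666 0.0558914 ]
side cap 89 0.5657 0.1636 0.0216 [0.5628 0.1615] [0.1194 0.1256 0.1301] [22 15  5  8 19 19  1  0  0  0]
side globe 150 0.5641 0.164 0.0226 [0.562  0.1578] [0.1067 0.12   0.1298] [ 9 10  7  9  8  5 13 22 15  5  8 19 19  1  0  0  0]
side washer 218 0.5484 -0.3193 0.0278 [ 0.5474 -0.3194] [0.073  0.076  0.0794] [36 72 75 31  3  1  0  0]
side capz 0.12843860373041727
side washer z 169 0.0756045287467908 0.006320932248631588
inside z [0.04870427 0.05457953 0.05864052]
```

```bash
python3 - <<'E'
from h import *
for n in('top','side'):
    z=np.load(n+'1.npz');d=z['d'];w=cloud(n,d)
    x,y=w[...,0]-.564,w[...,1]-.164
    m=(w[...,2]>.055)&(d>0)&(np.hypot(x,y)>.03)&(np.hypot(x,y)<.14)&(w[...,2]<.2)
    q=w[m]; e=np.hypot(np.maximum(abs(q[:,0]-.564)-.015,0),np.maximum(abs(q[:,1]-.164)-.057,0))
    i=np.argsort(e)[:3]; print(n,m.sum(),e[i].round(3),q[i].round(3))
E
python3 -m jog '[[0,0,0,0,0,0,-0.097],[0,0,0,0,0,0,-0.097],[0,0,0,0,0,0,-0.097],[0,0,0,0,0,0,0]]'
```

```text
top 176 [0.069 0.07  0.07 ] [[0.626 0.272 0.067]
 [0.631 0.267 0.066]
 [0.632 0.266 0.058]]
side 205 [0.065 0.068 0.068] [[0.617 0.273 0.076]
 [0.634 0.262 0.08 ]
 [0.615 0.279 0.06 ]]
t: 0.43
tcp_pos: [0.1726, 0.5745, 0.2496]
ee_rot: [0.004, -3.141, 0.002]
force: [-0.1, -0.1, -0.7]
opening: 0.0854
```

```bash
python3 -m jog '[[0,-15,-15,0,0,0,0],[0,-28,-29,0,0,0,0],[0,-28,-29,0,0,0,0],[0,-28,-29,0,0,0,0],[0,-28,-29,0,0,0,0],[0,-28,-29,0,0,0,0],[0,-28,-29,0,0,0,0],[0,-28,-29,0,0,0,0],[0,-28,-29,0,0,0,0],[0,-28,-29,0,0,0,0],[0,-28,-29,0,0,0,0],[0,-28,-29,0,0,0,0]]'; python3 -m jog '[[0,-28,-29,0,0,0,0],[0,-25,-26,0,0,0,0],[0,-10,-10,0,0,0,0],[0,0,0,0,0,0,0],[0,0,0,0,0,0,0],[0,0,0,0,0,0,0]]'
```

```text
t: 1.43
tcp_pos: [0.4963, 0.2386, 0.2501]
ee_rot: [-0.007, -3.141, -0.0]
force: [-0.2, 1.6, 0.1]
opening: 0.0856
t: 1.93
tcp_pos: [0.5576, 0.1763, 0.2502]
ee_rot: [-0.002, -3.141, -0.001]
force: [-0.0, 0.3, -0.4]
opening: 0.0855
```

```bash
python3 -m jog '[[0,-6.5,-12,20,0,0,0],[0,0,0,30,0,0,0],[0,0,0,30,0,0,0],[0,0,0,15,0,0,0],[0,0,0,5,0,0,0],[0,0,0,0,0,0,0],[0,0,0,0,0,0,0],[0,0,0,0,0,0,0]]'; python3 - <<'E'
from h import *
a=shot('top','top2')[0];b=shot('side','side2')[0]
z=np.hstack([cv2.resize(a[165:245,230:310],(400,400),interpolation=2),cv2.resize(b[120:210,260:350],(400,400),interpolation=2)])
cv2.imwrite('pics/c2.png',z[:,:,::-1])
E
```

```text
t: 2.6
tcp_pos: [0.5653, 0.1642, 0.1527]
ee_rot: [0.0, 3.138, 0.001]
force: [-0.1, -0.3, 0.1]
opening: 0.0855
```

View pics/c2.png

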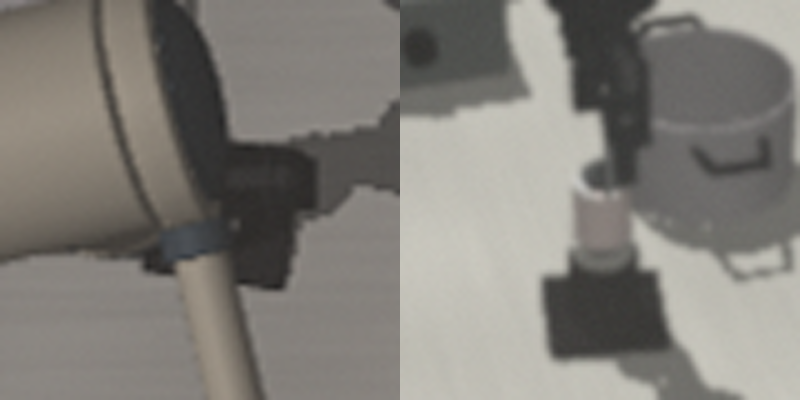

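The picture shows the near finger at about (620,180), in front of and beside the lantern with the globe between the fingers. I'll descend to the globe.

```bash
python3 -m jog '[[0,1,0,15,0,0,0],[0,0,0,15,0,0,0],[0,0,0,15,0,0,0],[0,0,0,7,0,0,0],[0,0,0,3,0,0,0],[0,0,0,0,0,0,0],[0,0,0,0,0,0,0]]'; python3 -m jog '[[0.3,0,0,0,0,0,0],[0.4,0,0,0,0,0,0],[0.45,0,0,0,0,0,0],[0.5,0,0,0,0,0,0],[0.55,0,0,0,0,0,0],[0.7,0,0,0,0,0,0],[0.8,0,0,0,0,0,0],[0.8,0,0,0,0,0,0],[0.8,0,0,0,0,0,0],[0.8,0,0,0,0,0,0]]'
```

```text
t: 3.28
tcp_pos: [0.5643, 0.1634, 0.0964]
ee_rot: [0.001, 3.14, 0.001]
force: [0.1, -0.1, 0.3]
opening: 0.0856
t: 4.12
tcp_pos: [0.5641, 0.164, 0.0964]
ee_rot: [0.001, 3.14, 0.002]
force: [-0.5, 3.9, 5.9]
opening: 0.0389
```

```bash
python3 -m jog '[[1,0,0,0,0,0,0],[1,0,0,0,0,0,0],[1,0,0,0,0,0,0]]';python3 -m jog '[[1,0,0,-3,0,0,0],[1,0,0,-5,0,0,0],[1,0,0,-10,0,0,0],[1,0,0,-15,0,0,0],[1,0,0,-20,0,0,0],[1,0,0,-20,0,0,0],[1,0,0,-15,0,0,0],[1,0,0,-7,0,0,0],[1,0,0,0,0,0,0],[1,0,0,0,0,0,0],[1,0,0,0,0,0,0],[1,0,0,0,0,0,0]]'; python3 -c "
from rig import robot;s=robot.read_state();print(s['force'],s['moment'],s['qpos'])"
```

```text
t: 4.37
tcp_pos: [0.5641, 0.164, 0.0964]
ee_rot: [0.0, 3.14, 0.002]
force: [-0.6, 5.0, 5.5]
opening: 0.0387
t: 5.37
tcp_pos: [0.5632, 0.1632, 0.1884]
ee_rot: [-0.001, -3.139, 0.001]
force: [0.9, -0.0, -2.7]
opening: 0.0388
[ 0.93096028 -0.03394855 -2.66847211] [-0.03948212 -0.03815305 -0.00208389] [ 2.23974338e-01  5.31910243e-02  1.37964715e+00 -4.09175865e-05
  1.71175318e+00 -1.34594900e+00]
```

```bash
python3 -m jog '[[1,0,-8,0,0,0,0],[1,0,-16,0,0,0,0],[1,1,-24,0,0,0,0],[1,1,-28,0,0,0,0],[1,1,-28,0,0,0,0],[1,1,-28,0,0,0,0],[1,1,-28,0,0,0,0],[1,1,-28,0,0,0,0],[1,1,-28,0,0,0,0],[1,1,-28,0,0,0,0],[1,1,-28,0,0,0,0],[1,1,-28,0,0,0,0]]';python3 -m jog '[[1,1,-28,0,0,0,0],[1,1,-28,0,0,0,0],[1,1,-28,0,0,0,0],[1,1,-28,0,0,0,0],[1,1,-28,0,0,0,0],[1,1,-20,0,0,0,0],[1,0,-12,0,0,0,0],[1,0,-6,0,0,0,0],[1,0,0,0,0,0,0],[1,0,0,0,0,0,0],[1,0,0,0,0,0,0],[1,0,0,0,0,0,0]]'
python3 - <<'E'
from h import *
print(robot.read_state()['tcp_pos'],robot.read_state()['force'])
a=shot('top','top3')[0];b=shot('side','side3')[0]
z=np.hstack([cv2.resize(a[165:245,405:485],(400,400),interpolation=2),cv2.resize(b[220:330,300:410],(400,400),interpolation=2)])
cv2.imwrite('pics/c3.png',z[:,:,::-1])
E
```

```text
t: 6.37
tcp_pos: [0.5528, -0.1385, 0.1896]
ee_rot: [-0.002, -3.141, -0.0]
force: [0.5, 0.8, -3.0]
opening: 0.0385
t: 7.37
tcp_pos: [0.5478, -0.3134, 0.1905]
ee_rot: [-0.001, 3.141, 0.0]
force: [0.3, -0.3, -3.2]
opening: 0.039
[ 0.54775796 -0.31342083  0.19050719] [ 0.2644921  -0.26081193 -3.17553456]
```

View pics/c3.png

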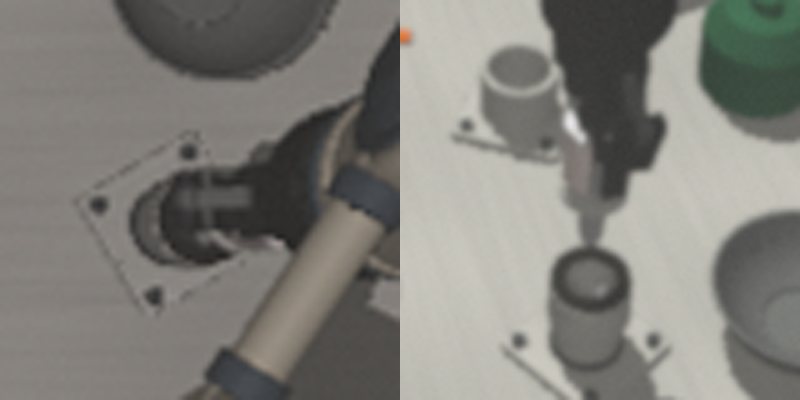

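The side crop shows the foot hanging free at about (590,235), above and slightly behind the washer ring centred at (590,280). I'll measure it differentially.

```bash
python3 - <<'E'
from h import *
z=np.load('side3.npz');d=z['d'];w=cloud('side',d);im=z['im']
tx,ty,tz=.5478,-.3134,.1905
r=np.hypot(w[...,0]-tx,w[...,1]-ty)
for lo,hi in((.100,.115),(.115,.13),(.13,.15),(.147,.157),(.157,.165)):
    m=(r<.035)&(w[...,2]>lo)&(w[...,2]<hi)&(d>0); v,u=np.nonzero(m)
    if len(u)==0: continue
    q=w[m]; print(lo,len(u),'u',u.min(),u.max(),'v',v.min(),v.max(),q.min(0).round(4),q.max(0).round(4))
for v in range(268,300,1):
    print(v, ' '.join('%3d'%g for g in im[v,334:372].mean(1)))
# predicted projection of vertical axis at TCP and socket axis
p,f,T=P('side')
def proj(X):
    c=T[:3,:3].T@(np.array(X)-T[:3,3]); return (p['cx']+f*c[0]/-c[2], p['cy']-f*c[1]/-c[2])
print([np.round(proj((tx,ty,h)),1) for h in(.1065,.13,.1515)], np.round(proj((.548,-.318,.075)),1))
E
```

```text
0.1 4 u 351 355 v 285 286 [ 0.5434 -0.3209  0.1094] [ 0.5519 -0.3167  0.1132]
0.115 31 u 349 356 v 279 286 [ 0.5393 -0.3224  0.1151] [ 0.5542 -0.3121  0.1298]
0.13 15 u 349 356 v 278 281 [ 0.5384 -0.3238  0.1305] [ 0.5533 -0.3139  0.1393]
0.147 29 u 344 361 v 269 278 [ 0.5272 -0.3359  0.1516] [ 0.5601 -0.3027  0.157 ]
0.157 54 u 344 362 v 270 278 [ 0.5268 -0.3351  0.1573] [ 0.5625 -0.3105  0.1613]
268 189 190 190 189 189 190 189 189 188 180 159 128 116 118 121 124 124 118 104  96  91  79  65  58  59  57  59  66  93 135 168 181 184 184 187 188 189 190
269 188 189 189 188 189 189 189 189 189 184 167 140 120 119 122 123 123 116 103  97  91  78  66  58  58  58  60  69 103 149 180 188 189 191 191 191 190 191
270 189 189 189 189 188 190 189 189 189 183 171 150 127 120 122 123 123 117 103  96  90  77  64  61  59  58  58  71 113 156 183 189 190 191 190 191 191 191
271 187 189 189 190 188 188 190 190 187 180 165 145 123 117 120 122 124 114 103  97  88  74  62  61  60  59  60  76 120 164 184 188 189 189 191 190 190 190
272 188 190 189 190 189 189 189 189 186 177 159 142 120 112 115 119 120 114
[... 3676 characters left out ...]
 190 191 191 193 188 170 129  84  66  68  82  97 106 109 111 111 113 112 112 108 108 106 103  95  80  70  66  86 132 171 185 186 186 187 189 189 190
297 190 191 189 193 192 189 167 124  80  66  71  78  94 102 106 108 113 112 113 110 109 110 108 103  93  82  70  66  81 124 165 184 187 187 188 188 188 189
298 191 192 191 191 192 187 166 122  84  66  68  76  88  97 101 109 111 111 114 112 116 121 116 103  91  79  63  64  79 125 166 185 188 188 187 188 188 189
299 192 191 190 191 191 187 167 127  91  72  67  71  81  93  98 104 108 109 112 116 128 131 118  98  79  67  60  62  82 129 171 186 188 187 187 187 188 189
[array([352.3, 285.3]), array([352.8, 278.4]), array([353.3, 272. ])] [352.4 295.8]
```

```bash
python3 -m jog '[[1,0,-4.5,5,0,0,0],[1,0,0,10,0,0,0],[1,0,0,12,0,0,0],[1,0,0,12,0,0,0],[1,0,0,8,0,0,0],[1,0,0,4,0,0,0],[1,0,0,0,0,0,0],[1,0,0,0,0,0,0],[1,0,0,0,0,0,0],[1,0,0,0,0,0,0]]'
python3 - <<'E'
from h import *
s=robot.read_state();print(s['tcp_pos'],s['force'],s['moment'])
b=shot('side','side4')[0]
cv2.imwrite('pics/c4.png',cv2.resize(b[240:330,310:400],(540,540),interpolation=2)[:,:,::-1])
E
```

```text
t: 8.3
tcp_pos: [0.5478, -0.3194, 0.1404]
ee_rot: [0.001, 3.14, -0.002]
force: [-0.2, 0.1, -2.6]
opening: 0.0385
[ 0.54776757 -0.31938591  0.14036109] [-0.15033606  0.09927549 -2.59698909] [ 0.02194706  0.02250944 -0.08291173]
```

View pics/c4.png

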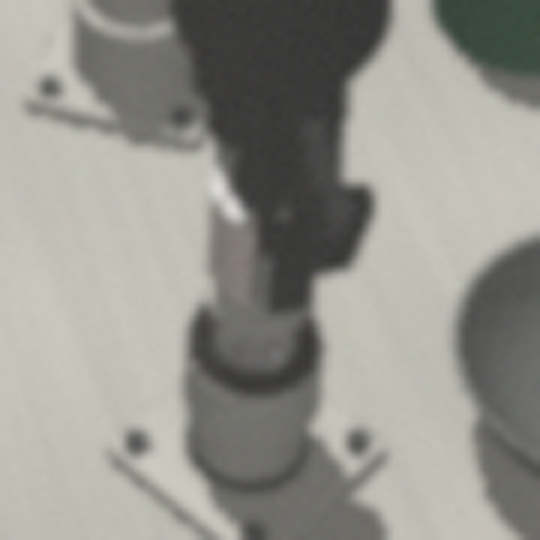

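The foot is inside the ring, with the collar centred near (261,340) and the ring near (254,350). I'll trim slightly and go down by feel.

```bash
python3 -m jog '[[1,0.4,1.2,0,0,0,0],[1,0,0,2,0,0,0],[1,0,0,2,0,0,0],[1,0,0,0,0,0,0],[1,0,0,0,0,0,0]]'; for i in 1; do :; done; python3 -m jog '[[1,0,0,2,0,0,0],[1,0,0,2,0,0,0],[1,0,0,0,0,0,0],[1,0,0,0,0,0,0]]'; python3 -m jog '[[1,0,0,2,0,0,0],[1,0,0,2,0,0,0],[1,0,0,0,0,0,0],[1,0,0,0,0,0,0]]'; python3 -m jog '[[1,0,0,1,0,0,0],[1,0,0,1,0,0,0],[1,0,0,0,0,0,0],[1,0,0,0,0,0,0]]'
```

```text
t: 8.77
tcp_pos: [0.5469, -0.3179, 0.1349]
ee_rot: [-0.001, -3.141, -0.001]
force: [0.8, -0.8, -3.6]
opening: 0.0388
t: 9.1
tcp_pos: [0.5473, -0.3179, 0.1313]
ee_rot: [0.001, 3.141, 0.0]
force: [1.7, 0.7, -3.6]
opening: 0.0387
t: 9.43
tcp_pos: [0.5473, -0.3178, 0.1274]
ee_rot: [0.001, 3.141, 0.0]
force: [3.7, 1.5, -1.4]
opening: 0.0388
t: 9.77
tcp_pos: [0.5473, -0.3179, 0.1256]
ee_rot: [0.001, 3.141, -0.0]
force: [2.6, 1.1, 0.8]
opening: 0.0391
```

```bash
python3 -m jog '[[1,-0.5,0.2,1,0,0,0],[1,0,0,1,0,0,0],[1,0,0,0,0,0,0],[1,0,0,0,0,0,0]]'; python3 -m jog '[[1,0,0,1,0,0,0],[1,0,0,1,0,0,0],[1,0,0,0,0,0,0],[1,0,0,0,0,0,0]]'; python3 -m jog '[[1,0,0,1,0,0,0],[1,0,0,1,0,0,0],[1,0,0,0,0,0,0],[1,0,0,0,0,0,0]]'
```

```text
t: 10.1
tcp_pos: [0.5476, -0.3178, 0.1232]
ee_rot: [0.001, 3.141, -0.0]
force: [2.4, 0.4, 0.7]
opening: 0.039
t: 10.43
tcp_pos: [0.5475, -0.3178, 0.1213]
ee_rot: [0.001, 3.141, -0.0]
force: [2.3, 0.7, 2.5]
opening: 0.0389
t: 10.77
tcp_pos: [0.5475, -0.3178, 0.1193]
ee_rot: [0.001, 3.141, -0.0]
force: [1.8, 1.4, 3.3]
opening: 0.0387
```

```bash
for x in 1; do :; done; python3 -m jog '[[1,0,0,0.7,0,0,0],[1,0,0,0.7,0,0,0],[1,0,0,0,0,0,0],[1,0,0,0,0,0,0]]'; python3 -m jog '[[1,0,0,0.5,0,0,0],[1,0,0,0.5,0,0,0],[1,0,0,0,0,0,0],[1,0,0,0,0,0,0]]'; python3 -m jog '[[1,0,0,0.5,0,0,0],[1,0,0,0.5,0,0,0],[1,0,0,0,0,0,0],[1,0,0,0,0,0,0]]';python3 -m jog '[[1,0,0,0.5,0,0,0],[1,0,0,0,0,0,0],[1,0,0,0,0,0,0]]'
```

```text
t: 11.1
tcp_pos: [0.5475, -0.3178, 0.118]
ee_rot: [0.001, 3.141, -0.0]
force: [3.1, -0.2, 3.6]
opening: 0.0391
t: 11.43
tcp_pos: [0.5475, -0.3178, 0.1169]
ee_rot: [0.001, 3.141, -0.0]
force: [2.1, 0.4, 4.4]
opening: 0.0388
t: 11.77
tcp_pos: [0.5475, -0.3178, 0.1159]
ee_rot: [0.001, 3.141, -0.0]
force: [2.7, 0.9, 4.3]
opening: 0.0391
t: 12.02
tcp_pos: [0.5475, -0.3178, 0.1154]
ee_rot: [0.001, 3.141, -0.0]
force: [2.0, 0.9, 5.3]
opening: 0.0388
```

```bash
python3 -m jog '[[1,0,0,0.4,0,0,0],[1,0,0,0,0,0,0],[1,0,0,0,0,0,0]]'; python3 -m jog '[[1,0,0,0.4,0,0,0],[1,0,0,0,0,0,0],[1,0,0,0,0,0,0]]'
```

```text
t: 12.27
tcp_pos: [0.5476, -0.3178, 0.1151]
ee_rot: [0.001, 3.141, -0.0]
force: [2.7, 1.6, 4.3]
opening: 0.0388
t: 12.52
tcp_pos: [0.5475, -0.3178, 0.1147]
ee_rot: [0.001, 3.141, -0.0]
force: [1.8, -0.1, 5.5]
opening: 0.0389
```

```bash
python3 -m jog '[[1,0,0,0.4,0,0,0],[1,0,0,0,0,0,0],[1,0,0,0,0,0,0]]'; python3 -m jog '[[1,0,0,0.3,0,0,0],[1,0,0,0,0,0,0],[1,0,0,0,0,0,0]]'; python3 -m jog '[[1,0,0,0.3,0,0,0],[1,0,0,0,0,0,0],[1,0,0,0,0,0,0]]'
```

```text
t: 12.77
tcp_pos: [0.5476, -0.3178, 0.1144]
ee_rot: [0.001, 3.141, -0.0]
force: [2.4, 0.9, 6.3]
opening: 0.039
t: 13.02
tcp_pos: [0.5476, -0.3178, 0.1141]
ee_rot: [0.001, 3.141, -0.0]
force: [2.2, 1.0, 6.2]
opening: 0.039
t: 13.27
tcp_pos: [0.5476, -0.3178, 0.1139]
ee_rot: [0.001, 3.141, -0.0]
force: [1.5, 1.3, 6.2]
opening: 0.0388
```

```bash
python3 -m jog '[[1,0,0,0.3,0,0,0],[1,0,0,0,0,0,0],[1,0,0,0,0,0,0]]'; python3 -m jog '[[1,0,0,0.3,0,0,0],[1,0,0,0,0,0,0],[1,0,0,0,0,0,0]]'; python3 -m jog '[[1,0,0,0.3,0,0,0],[1,0,0,0,0,0,0],[1,0,0,0,0,0,0]]'
```

```text
t: 13.52
tcp_pos: [0.5476, -0.3178, 0.1136]
ee_rot: [0.001, 3.141, -0.0]
force: [1.8, 0.3, 5.6]
opening: 0.0391
t: 13.77
tcp_pos: [0.5476, -0.3178, 0.1134]
ee_rot: [0.001, 3.141, -0.0]
force: [2.0, 1.2, 6.8]
opening: 0.0389
t: 14.02
tcp_pos: [0.5476, -0.3178, 0.1134]
ee_rot: [0.001, 3.141, -0.001]
force: [1.5, 1.3, 7.1]
opening: 0.0388
```

```bash
python3 -m jog '[[1,0,0,0.3,0,0,0],[1,0,0,0,0,0,0],[1,0,0,0,0,0,0]]'; python3 -m jog '[[1,0,0,0.2,0,0,0],[1,0,0,0,0,0,0],[1,0,0,0,0,0,0]]'
```

```text
t: 14.27
tcp_pos: [0.5477, -0.3178, 0.1134]
ee_rot: [0.001, 3.141, -0.001]
force: [0.9, 1.0, 8.5]
opening: 0.0387
t: 14.52
tcp_pos: [0.5477, -0.3178, 0.1133]
ee_rot: [0.001, 3.141, -0.001]
force: [0.7, 2.1, 8.8]
opening: 0.0388
```

```bash
python3 -m jog '[[1,0,0,0.2,0,0,0],[1,0,0,0,0,0,0],[1,0,0,0,0,0,0]]'; python3 -m jog '[[1,0,0,0.2,0,0,0],[1,0,0,0,0,0,0],[1,0,0,0,0,0,0]]'
```

```text
t: 14.77
tcp_pos: [0.5477, -0.3178, 0.1133]
ee_rot: [0.001, 3.14, -0.001]
force: [0.9, 2.7, 8.1]
opening: 0.0389
t: 15.02
tcp_pos: [0.5477, -0.3178, 0.1133]
ee_rot: [0.001, 3.14, -0.001]
force: [1.0, 2.1, 10.2]
opening: 0.0387
```

```bash
python3 -m jog '[[1,0,0,0.3,0,0,0],[1,0,0,0,0,0,0],[1,0,0,0,0,0,0]]'; python3 -m jog '[[1,0,0,0.3,0,0,0],[1,0,0,0,0,0,0],[1,0,0,0,0,0,0]]'; python3 -c "
from rig import robot;s=robot.read_state();print(s['force'],s['moment'])"
```

```text
t: 15.27
tcp_pos: [0.5477, -0.3178, 0.1133]
ee_rot: [0.001, 3.14, -0.001]
force: [0.4, 2.6, 10.8]
opening: 0.0386
t: 15.52
tcp_pos: [0.5478, -0.3178, 0.1132]
ee_rot: [0.001, 3.14, -0.001]
force: [0.4, 2.8, 12.1]
opening: 0.0388
[ 0.42495173  2.83835614 12.09718433] [ 0.59072678 -0.03757964 -0.01534213]
```

```bash
python3 -m jog '[[1,0,0,0.3,0,0,0],[1,0,0,0,0,0,0],[1,0,0,0,0,0,0]]'; python3 -m jog '[[1,0,0,0.2,0,0,0],[1,0,0,0,0,0,0],[1,0,0,0,0,0,0]]'; python3 - <<'E'
from h import *
b=shot('side','side5')[0]
cv2.imwrite('pics/c5.png',cv2.resize(b[240:330,310:400],(540,540),interpolation=2)[:,:,::-1])
E
```

```text
t: 15.77
tcp_pos: [0.5478, -0.3178, 0.1131]
ee_rot: [0.001, 3.14, -0.002]
force: [-0.4, 2.6, 12.6]
opening: 0.039
t: 16.02
tcp_pos: [0.5478, -0.3178, 0.1131]
ee_rot: [0.001, 3.14, -0.002]
force: [-1.1, 2.6, 12.8]
opening: 0.039
```

View pics/c5.png

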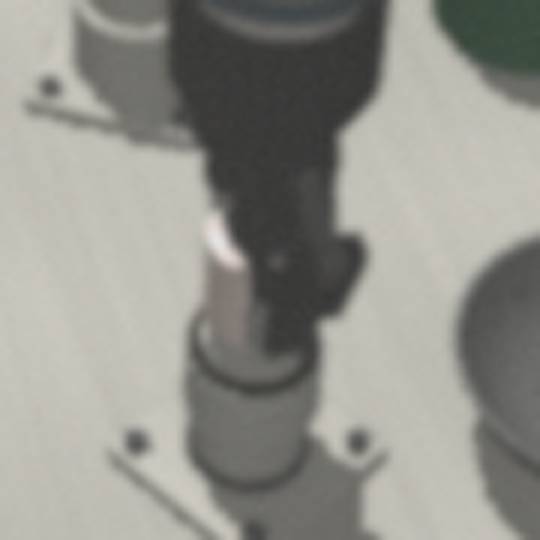

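The collar covers the washer, leaving a thin, even black rim at (253,380). I'll open while still pressing lightly.

```bash
python3 -m jog '[[0.5,0,0,0,0,0,0],[0.4,0,0,0,0,0,0],[0.2,0,0,0,0,0,0],[0,0,0,0,0,0,0],[0,0,0,0,0,0,0],[0,0,0,0,0,0,0],[0,0,0,0,0,0,0],[0,0,0,0,0,0,0]]'
```

```text
t: 16.73
tcp_pos: [0.5474, -0.3178, 0.1105]
ee_rot: [-0.001, -3.141, -0.0]
force: [0.5, 0.6, 0.1]
opening: 0.0849
```

```bash
python3 -m jog '[[0,0,0,-5,0,0,0],[0,0,0,-12,0,0,0],[0,0,0,-20,0,0,0],[0,0,0,-25,0,0,0],[0,0,0,-25,0,0,0],[0,0,0,-20,0,0,0],[0,0,0,-10,0,0,0],[0,0,0,0,0,0,0],[0,0,0,0,0,0,0]]'
python3 -m jog '[[0,20,10,0,0,0,0],[0,25,25,0,0,0,0],[0,25,25,0,0,0,0],[0,25,25,0,0,0,0],[0,20,25,0,0,0,0],[0,10,15,0,0,0,0],[0,0,0,0,0,0,0],[0,0,0,0,0,0,0]]'
python3 - <<'E'
from h import *
a=shot('top','top6')[0];b=shot('side','side6')[0]
z=np.hstack([cv2.resize(a[165:245,405:485],(400,400),interpolation=2),cv2.resize(b[240:330,310:400],(400,400),interpolation=2)])
cv2.imwrite('pics/c6.png',z[:,:,::-1])
for n in('top','side'):
    q=np.load(n+'6.npz');d=q['d'];w=cloud(n,d);r=np.hypot(w[...,0]-.548,w[...,1]+.318)
    m=(r<.010)&(w[...,2]>.12)&(w[...,2]<.17);print(n,'cap z',m.sum(),np.median(w[m][:,2]))
    m=(r<.035)&(w[...,2]>.137)&(w[...,2]<.17);print(cv2.minEnclosingCircle(w[m][:,:2].astype(np.float32)))
E
```

```text
t: 17.48
tcp_pos: [0.5477, -0.3178, 0.2282]
ee_rot: [0.001, 3.141, -0.001]
force: [0.4, 0.2, 0.3]
opening: 0.0854
t: 18.15
tcp_pos: [0.4221, -0.192, 0.2264]
ee_rot: [0.0, -3.14, -0.001]
force: [0.3, 0.2, 1.2]
opening: 0.0853
top cap z 50 0.14444087021444524
((0.5478501319885254, -0.3181985914707184), 0.0202992744743824)
side cap z 51 0.14531860847628653
((0.5468577146530151, -0.319841206073761), 0.020056748762726784)
```

View pics/c6.png

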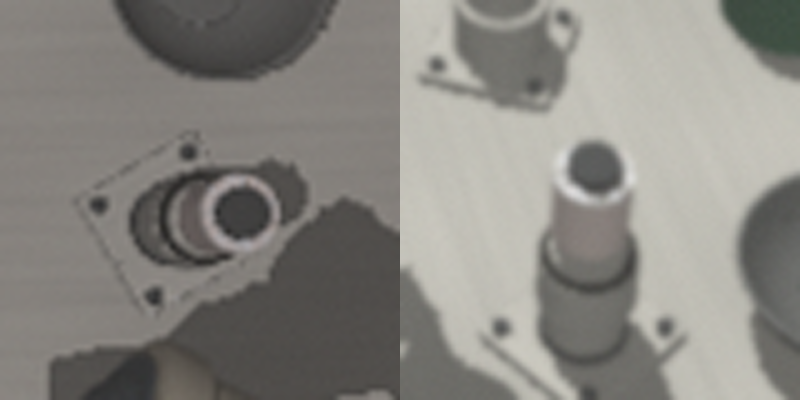

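View pics/side6.png

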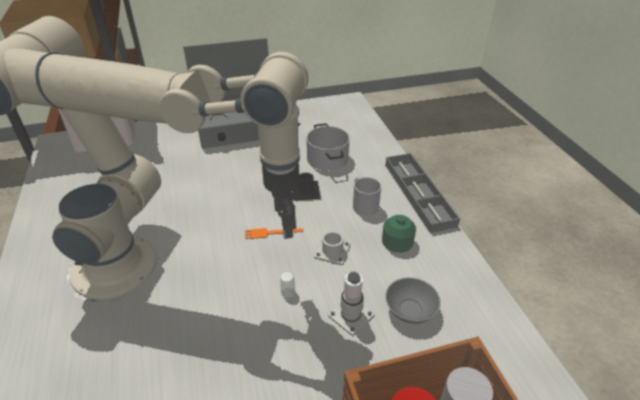

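The lantern stands upright in the sprung socket, with the cap at side px (353,278) and everything else in place. I'll confirm it's seated by pressing the cap lightly with shut fingers.

```bash
python3 -m jog '[[1,-10,-10,0,0,0,0],[1,-20,-20,0,0,0,0],[1,-25,-25,0,0,0,0],[1,-25,-25,0,0,0,0],[1,-25,-25,0,0,0,0],[1,-15,-15,0,0,0,0],[1,-6,-6,0,0,0,0],[1,0,0,0,0,0,0],[1,0,0,0,0,0,0],[1,0,0,0,0,0,0]]'
python3 -m jog '[[1,0,0,10,0,0,0],[1,0,0,15,0,0,0],[1,0,0,15,0,0,0],[1,0,0,9,0,0,0],[1,0,0,4,0,0,0],[1,0,0,0,0,0,0],[1,0,0,0,0,0,0],[1,0,0,0,0,0,0]]'
```

```text
t: 19.08
tcp_pos: [0.5483, -0.3188, 0.2269]
ee_rot: [-0.002, -3.14, -0.001]
force: [0.2, -0.4, -0.9]
opening: -0.0002
t: 19.75
tcp_pos: [0.5488, -0.3189, 0.176]
ee_rot: [0.001, 3.14, -0.002]
force: [-0.3, -0.7, -0.7]
opening: 0.0
```

```bash
python3 -m jog '[[1,0,0.8,2,0,0,0],[1,0,0,2,0,0,0],[1,0,0,2,0,0,0],[1,0,0,0,0,0,0],[1,0,0,0,0,0,0],[1,0,0,0,0,0,0]]'; python3 -m jog '[[1,0,0,1,0,0,0],[1,0,0,1,0,0,0],[1,0,0,1,0,0,0],[1,0,0,0,0,0,0],[1,0,0,0,0,0,0]]'; python3 -m jog '[[1,0,0,0.5,0,0,0],[1,0,0,0.5,0,0,0],[1,0,0,0,0,0,0],[1,0,0,0,0,0,0]]'; python3 -m jog '[[1,0,0,0.5,0,0,0],[1,0,0,0.5,0,0,0],[1,0,0,0,0,0,0],[1,0,0,0,0,0,0]]'
```

```text
t: 20.25
tcp_pos: [0.5485, -0.318, 0.1686]
ee_rot: [-0.001, -3.141, -0.0]
force: [-0.4, -0.1, -0.7]
opening: -0.0002
t: 20.67
tcp_pos: [0.5484, -0.3179, 0.1655]
ee_rot: [-0.001, -3.141, -0.0]
force: [-0.6, 0.3, 0.4]
opening: -0.0002
t: 21.0
tcp_pos: [0.5485, -0.3179, 0.1646]
ee_rot: [-0.001, -3.142, -0.0]
force: [0.4, 0.2, 0.5]
opening: 0.0001
t: 21.33
tcp_pos: [0.5485, -0.318, 0.1636]
ee_rot: [-0.001, -3.142, -0.0]
force: [-0.8, 0.4, 0.2]
opening: 0.0001
```

```bash
python3 -m jog '[[1,0,0,0.5,0,0,0],[1,0,0,0,0,0,0],[1,0,0,0,0,0,0]]'; python3 -m jog '[[1,0,0,0.5,0,0,0],[1,0,0,0,0,0,0],[1,0,0,0,0,0,0]]'; python3 -m jog '[[1,0,0,0.5,0,0,0],[1,0,0,0,0,0,0],[1,0,0,0,0,0,0]]'; python3 -m jog '[[1,0,0,0.5,0,0,0],[1,0,0,0,0,0,0],[1,0,0,0,0,0,0]]'
```

```text
t: 21.58
tcp_pos: [0.5485, -0.3179, 0.1632]
ee_rot: [-0.001, -3.142, -0.0]
force: [0.1, 0.7, -0.1]
opening: 0.0
t: 21.83
tcp_pos: [0.5485, -0.318, 0.163]
ee_rot: [0.001, 3.141, -0.0]
force: [-0.3, 0.7, 2.1]
opening: 0.0002
t: 22.08
tcp_pos: [0.5487, -0.3181, 0.1629]
ee_rot: [0.001, 3.141, -0.001]
force: [-0.6, 0.1, 4.3]
opening: -0.0001
t: 22.33
tcp_pos: [0.5488, -0.3181, 0.1629]
ee_rot: [0.001, 3.14, -0.001]
force: [-1.2, 1.2, 6.1]
opening: 0.0
```

```bash
python3 -m jog '[[1,0,0,0.5,0,0,0],[1,0,0,0,0,0,0],[1,0,0,0,0,0,0]]'; python3 -m jog '[[1,0,0,0.5,0,0,0],[1,0,0,0,0,0,0],[1,0,0,0,0,0,0]]'; python3 -m jog '[[1,0,0,0.5,0,0,0],[1,0,0,0,0,0,0],[1,0,0,0,0,0,0]]'; python3 -m jog '[[1,0,0,0.3,0,0,0],[1,0,0,0,0,0,0],[1,0,0,0,0,0,0]]'
```

```text
t: 22.58
tcp_pos: [0.5489, -0.3182, 0.1629]
ee_rot: [0.001, 3.14, -0.002]
force: [-0.6, 0.8, 8.0]
opening: 0.0002
t: 22.83
tcp_pos: [0.549, -0.3182, 0.1629]
ee_rot: [0.001, 3.139, -0.003]
force: [-2.0, 1.8, 9.1]
opening: 0.0001
t: 23.08
tcp_pos: [0.549, -0.3183, 0.1628]
ee_rot: [0.001, 3.139, -0.003]
force: [-1.3, 1.1, 9.3]
opening: -0.0001
t: 23.33
tcp_pos: [0.5491, -0.3183, 0.1628]
ee_rot: [0.001, 3.138, -0.004]
force: [-1.3, 1.4, 11.4]
opening: -0.0002
```

```bash
python3 -m jog '[[1,0,0,0.4,0,0,0],[1,0,0,0,0,0,0],[1,0,0,0,0,0,0]]'; python3 -m jog '[[1,0,0,0.4,0,0,0],[1,0,0,0,0,0,0],[1,0,0,0,0,0,0]]'; python3 -m jog '[[1,0,0,0.3,0,0,0],[1,0,0,0,0,0,0],[1,0,0,0,0,0,0]]'
```

```text
t: 23.58
tcp_pos: [0.5492, -0.3184, 0.1628]
ee_rot: [0.001, 3.138, -0.004]
force: [-1.1, 1.6, 11.7]
opening: -0.0002
t: 23.83
tcp_pos: [0.5493, -0.3185, 0.1628]
ee_rot: [0.001, 3.137, -0.005]
force: [-2.4, 1.6, 12.6]
opening: 0.0001
t: 24.08
tcp_pos: [0.5493, -0.3185, 0.1627]
ee_rot: [0.001, 3.137, -0.005]
force: [-1.7, 1.5, 14.8]
opening: -0.0
```

It stays put under 14.8 N on the cap, well above the jaws' roughly 9–10 N, so it is seated. I'll retreat and take a last look.

```bash
python3 -m jog '[[1,0,0,-4,0,0,0],[1,0,0,-10,0,0,0],[1,0,0,-20,0,0,0],[1,0,0,-25,0,0,0],[1,0,0,-20,0,0,0],[1,0,0,-10,0,0,0],[1,15,15,0,0,0,0],[1,25,25,0,0,0,0],[1,25,25,0,0,0,0],[1,25,25,0,0,0,0],[1,20,20,0,0,0,0],[1,10,10,0,0,0,0]]'
python3 -m jog '[[1,0,0,0,0,0,0],[1,0,0,0,0,0,0],[1,0,0,0,0,0,0]]'
python3 - <<'E'
from h import *
a=shot('top','top7')[0];b=shot('side','side7')[0]
z=np.hstack([cv2.resize(a[165:245,405:485],(400,400),interpolation=2),cv2.resize(b[240:330,310:400],(400,400),interpolation=2)])
cv2.imwrite('pics/c7.png',z[:,:,::-1])
for n in('top','side'):
    q=np.load(n+'7.npz');d=q['d'];w=cloud(n,d);r=np.hypot(w[...,0]-.548,w[...,1]+.318)
    m=(r<.010)&(w[...,2]>.12)&(w[...,2]<.17);print(n,'cap z',m.sum(),np.median(w[m][:,2]))
E
```

```text
t: 25.08
tcp_pos: [0.4267, -0.1959, 0.2475]
ee_rot: [-0.0, -3.141, -0.001]
force: [-0.2, 1.0, -0.4]
opening: -0.0001
t: 25.33
tcp_pos: [0.429, -0.1983, 0.2473]
ee_rot: [-0.001, -3.141, -0.0]
force: [0.4, -0.4, 1.1]
opening: -0.0002
top cap z 49 0.14423960749081077
side cap z 49 0.14489884333586878
```

View pics/c7.png

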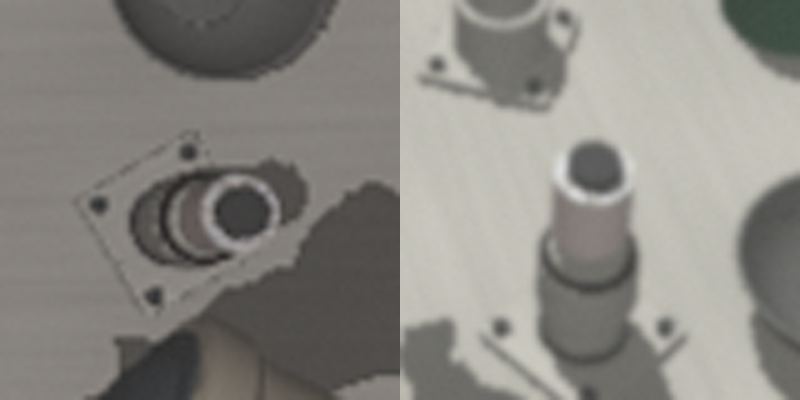

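View pics/top7.png

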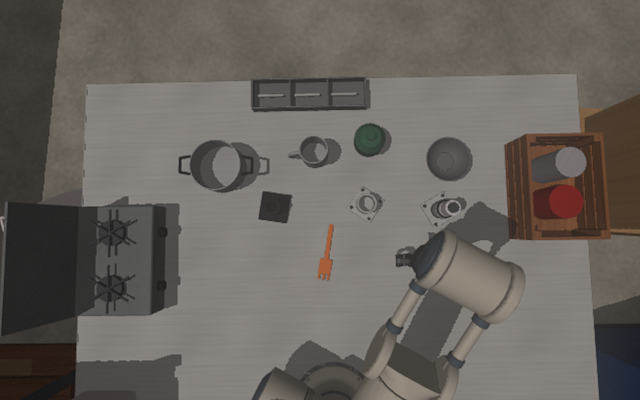

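The lantern is upright and seated with its cap at top-view px (453,207), and nothing else has moved. I'm handing it in.

```bash
python3 -c "
from rig import robot;print(robot.sign_off())"
```

```text
the job is handed in; nothing more can be done
None
```

The lantern is out of its stand and upright in the sprung socket, collar down on the rubber washer, and the robot has let go. I handed the job in at about 25 s.

- **Seating:** the jaws' resistance rose steadily to about 9–10 N (allowing for the lantern's weight). Downward motion then stopped with the washer top at about 75 mm, close to the roughly 74.5 mm seen by the cameras. I pressed on to a 12.8 N reading, about 6 N of it on the washer, then opened the gripper.
- **Check by feel:** I pressed the cap with shut fingers up to 14.8 N, and it gave only about 0.3 mm. Even if the jaws had carried nothing, the washer would have borne no more than about 18 N, below the 22 N limit.
- **Check by camera:** the cap top reads 144–145 mm, which matches a collar fully home. The black rim around the collar looks even, and nothing else appears to have moved.
- **Not confirmed:** in the last top view the arm hid the shaker. It was standing in place in the previous side view, and the hand passed well above it. The contact force on the washer is worked out from the wrist readings, which carry about 1 N of noise. No check failed or disagreed.

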